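Slide the round blank into its die

ROBOT

A 6-joint arm with a two-finger parallel gripper is mounted at the origin on a cart in front of the work surface, level with it; the furniture and walls round the work are solid. World frame = base frame: x ahead of the robot, y to its left, z up, the work surface at z = 0. Lengths are in m, angles in degrees, forces in N, time in s.
With the tool pointing down it reaches from about 0.375 to 0.9 m from the base axis. Payload 3.1 kg.
Tool frame: the origin (TCP) lies at the very end of the fingers, on their centre line; the grasp point (between the pads) lies bot.hold_point_z behind it (bot.hold_point_z is the distance from the TCP to the grasp point, in m); z points along the fingers, y is the line along which they close (so a half turn about z gives the same grasp; the last joint's range is limited). The gripper opens to 87 mm and grips with 3 to 60 N. Pads are 19 mm wide; open, the fingers measure 117 mm over their backs; the gripper's body (75 mm by 190 mm) begins 51 mm behind the grasp point.
Start: joints at [56.809, 30.224, 82.088, -0, 67.689, -10.227], TCP at [0.244, 0.575, 0.202] pointing down, gripper open.
Joint ranges: [-176.69, 176.69], [-43.24, 126.21], [12.49, 139.97], [-82, 262], [0, 151.66], [-163.58, 163.58]. Speed limits (degrees/s): [159.86, 159.86, 180, 180, 180, 180].

INTERFACE

Orientations are given as a 3x3 rotation matrix whose columns are the frame's x, y, z axes.
In Python, from rig import bot gives the robot as it stands.
- The arm moves only by the tool apply_moves, never from a script. Its argument "plan" is one flat list of numbers, 4 for each row, row after row: the shift along the world's x, y, z normalised to -1 to 1, where 1 is 0.05 m, then the turn about the world's z normalised to -1 to 1, where 1 is 10 degrees. A call has 1 to 12 rows; each row shifts and turns the commanded pose from where the row before left it; what a row does not reach is not made up. A row lasts 1/8 s, in which the tool goes at most 62.5 mm and 10.7 degrees, less where a joint would pass 70% of its speed; a pose out of reach is approached as far as the arm can. A call with a number of a shift or a turn outside -1 to 1 is refused whole. A call with a gripper value outside its range is refused whole. "grip" is the closure, from -1 (fully open) to 1 (shut), so that 0 is half open, set as the call begins (left out, the last holds). The fingers move at their own pace and stop on an object; the grip force is fixed at half the most. Time passes only in rows, so rows that do not move let the fingers close. It gives the time, the measured TCP pose, the force, the opening and the grip force at its end, in the units of the state.
- bot.read_state(): the state, without advancing time (a new reading comes with each control period).
- bot.capture(name): name is "scene" or "top"; returns (picture, depth): 420x560x3 uint8, red, green, blue; 420x560 float32, m along the optical axis (not along the pixel's ray), 0 where there is no reading.
- bot.camera_info(name): a dict with "vertical_fov" (degrees; the focal length in pixels is half the picture's height over the tangent of half this angle, whatever the lens; pixels are square), "cx", "cy" (the principal point, pixels), "k1" (the pictures are not rectified: a ray, as slopes to the right and down, at radius r is drawn at 1 + k1 r^2 times it, then the intrinsics apply), "rvec" (rotation vector, rad) and "tvec" (3), from world to camera coordinates, as OpenCV has them. Camera axes: x right, y down, z forward; pixel columns grow to the right and rows downward; lengths in m; the calibration is good to about 2 mm. A picture is of the moment at which its call begins. camera_info takes no time and is no camera call.
- bot.hand_in(): hands the job in; it is judged then, once.
Trained networks look in the newest picture that a camera, given by its name, has taken for a name from the list of things; names that differ only in an ending like _2 or _b are one class to them, and where a whole thing is asked for, a point or a joint stands for the part that bears it (a point fixed in the world has none). Each returns a list of dicts, best first, with "p" (0 to 1); they miss things now and then, are a little off and sometimes report something else, mostly with a low value. They report only what shows in the picture. A call takes as long as a camera call.
- bot.outline_of(camera, target): "mask" (420x560 bool, what is visible of it) and "xy" ([column, row] as shares, 0 to 1, of the picture: columns of its width, rows of its height, amid what is visible of it).
- bot.pinpoint(camera, target): "xy" ([column, row] as shares, 0 to 1, of the picture: columns of its width, rows of its height: a listed point, or the origin of a listed thing).
The state is a dict: "time_s": time; "joint_positions": joint angles; "qvel": joint speeds; "tau": joint torques, N m; "position": TCP position; "tcp_rot": TCP orientation; "force": force on the tool from outside, world axes, zero at the start; "moment": the same for the moment, N m; "opening": opening from 0.0 (shut) to 1.0 (fully open); "grasp_force": force on a finger pad.
Only numpy, scipy, OpenCV 4.12 (cv2) and the standard library are available. Lean on these libraries where they do the work, as an engineer would, in place of code of your own. Each camera call takes 0.05 s, during which the arm holds its last target. There are 200 camera calls.

TASK

Slide the loose round steel blank from the middle of the raised die table into the die whose cavity has its round outline, until it has dropped fully home and lies flat in the cavity. Push it along the steel, do not pick it up, and do not disturb the tape roll and the screw tin beside the table.

Things in the scene. Friction and masses are not known exactly. Their poses are not given: they have to be found in the camera images.
- blank: Loose plain steel disc, 74 mm diameter, 8 mm thick, about 0.25 kg, lying flat on the middle deck of the die table. Origin at the centre of its underside, z up through its thickness.
- blank_center (a point): Centre of the disc, at half its thickness (4 mm above its underside).
- die_table: Fixed grey pedestal with an overhanging aluminium carrier plate 114 x 278 mm (x by y; underside 50, top 62 mm above the bench). Origin at bench level under the plate's centre; x across, y along it, z up. In its middle a flat deck; at each end a die, centred 92.5 mm from the origin along +y or -y, its face 78 mm above the bench. No side walls: a blank pushed over the sides falls off.
- deck_top (a point): Centre of the top of the plain aluminium deck, 110 x 94 mm (table x by y), 78.8 mm above the bench, so 0.8 mm above the faces of the dies beside it. The blank starts on it.
- stops_plus (a point): Midway between the two upright steel stop pins at the table's +y end, at the height of the die's face. Pins 8 mm diameter, rising 10 mm over the face, 49 mm between centres, 35 mm outward of the die's centre: a blank pushed outward against both lies over the cavity, within 2 mm of its centre.
- stops_minus (a point): The same point between the two stop pins at the table's -y end.
- round_die: Fixed dark steel die plate 110 x 90 x 16 mm with a round cavity of 79 mm diameter, 8 mm deep, slightly chamfered mouth, at its centre (at either end of the table; axes parallel to the table's). Origin at the centre of its underside, 62 mm above the bench.
- round_die_seat (a point): Centre of the flat floor of the round cavity, 70 mm above the bench. A blank a few mm off centre can hang with one edge on the rim; a further nudge or a light press from above on that edge seats it.
- square_die: Fixed dark steel die plate of the same size with a square cavity 60 x 60 mm, 8 mm deep, too small for the blank, at the other end of the table. Origin at the centre of its underside.
- tape_roll: Loose roll of black tape, 65 mm diameter, 19 mm high, on the bench next to the table, to the left of the table. Origin at the centre of its underside. To be left alone.
- tin: Loose round white screw tin with lid, 65 mm diameter, 35 mm high, on the bench behind the table (farther from the robot), partly overhung by it in some starts. Origin at the centre of its underside. To be left alone.

How it is judged (in metres and radians):
At the end, for the whole second after the job is handed in: The blank lies in the round cavity: its centre within 5 mm of the cavity's centre seen from above, its underside within 2 mm of the cavity floor, flat within 0.05 rad, and at rest (horizontal distance between blank_center and round_die_seat below 0.005 m and z of blank_center in the frame of round_die_seat below 0.006 m and angle between the z axis of blank and the z axis of round_die, either way round below 0.05 rad and linear speed of blank below 0.02 m/s); the robot touches nothing.
It fails at once if the blank is picked up: its centre rises more than 20 mm above where it lay on the deck (z of blank_center in the frame of die_table above 0.1028 m).
It fails at once if the tape roll is moved more than 30 mm (distance of tape_roll from where it was at the start of the episode above 0.03 m).
It fails at once if the tin is moved more than 30 mm (distance of tin from where it was at the start of the episode above 0.03 m).
It also fails if it takes over 45 s, if anything falls off the work surface, if the arm or the gripper's body presses on something with over 40 N, if the wrist force passes 120 N, or if a joint passes its speed limit or range.

## Working session

There is one attempt and no reset: what is moved stays moved. The work goes in short steps, Python scripts to look and compute and a tool call to move; the robot and the scene stay as the last step left them, time stands still between calls to the robot, and variables do not carry over. Pictures are saved under pics/ and viewed, at most 10 in all, crops included, and the job is handed in when it is done.

Besides the shell and the picture viewer there is one more tool, called after "Request:" in YAML: its name, and indented under it one key for each argument. apply_moves: Moves the arm, as the interface text tells. Its arguments: {"type":"object","properties":{"plan":{"type":"array","items":{"type":"number"}},"grip":{"type":"number"}},"required":["plan"]}

```bash
mkdir -p pics; cat > h.py <<'E'
import numpy as np, cv2
from rig import bot
def cam(n):
    c=bot.camera_info(n); f=210/np.tan(np.radians(c["vertical_fov"])/2)
    R=cv2.Rodrigues(np.array(c["rvec"],float))[0]; return c,f,R,np.array(c["tvec"],float).ravel()
def ray(n,u,v):
    c,f,R,t=cam(n); K=np.array([[f,0,c["cx"]],[0,f,c["cy"]],[0,0,1.]])
    p=cv2.undistortPoints(np.array([[[u,v]]],float),K,np.array([c["k1"],0,0,0.]))[0,0]
    # model: drawn = (1+k1 r^2)*slope
    return -R.T@t, R.T@np.array([p[0],p[1],1])
def atz(n,u,v,z):
    o,d=ray(n,u,v); return o+d*(z-o[2])/d[2]
def proj(n,P):
    c,f,R,t=cam(n); K=np.array([[f,0,c["cx"]],[0,f,c["cy"]],[0,0,1.]])
    return cv2.projectPoints(np.array(P,float).reshape(-1,3),cv2.Rodrigues(R)[0],t,K,np.array([c["k1"],0,0,0.]))[0][:,0]
E
python3 - <<'E'
from h import *
Z=dict(blank=.079,blank_center=.083,deck_top=.0788,stops_plus=.078,stops_minus=.078,round_die_seat=.07,round_die=.062,square_die=.062,die_table=0,tape_roll=0,tin=0)
for n in("top","scene"):
    im,d=bot.capture(n); cv2.imwrite(f"pics/{n}0.png",im[...,::-1]); print(n,-cam(n)[2].T@cam(n)[3])
    for k in Z:
        for r in bot.pinpoint(n,k)[:2]:
            u,v=r["xy"][0]*560,r["xy"][1]*420; print(k,round(r["p"],2),round(u),round(v),atz(n,u,v,Z[k]).round(4))
print(bot.hold_point_z,bot.read_state())
E
```

```text
top [0.48217136 0.40397411 0.91443448]
blank 0.64 324 226 [0.5248 0.3274 0.079 ]
blank_center 0.71 322 223 [0.5304 0.3323 0.083 ]
blank_center 0.43 281 240 [0.4995 0.4086 0.083 ]
deck_top 0.73 326 229 [0.5195 0.3235 0.0788]
stops_plus 0.56 258 247 [0.4871 0.4511 0.078 ]
stops_minus 0.93 389 217 [0.5408 0.2038 0.078 ]
round_die_seat 0.9 280 240 [0.4989 0.4111 0.07  ]
round_die 0.92 276 241 [0.497  0.4187 0.062 ]
round_die 0.63 323 223 [0.5319 0.3275 0.062 ]
square_die 0.74 373 218 [0.5404 0.2307 0.062 ]
die_table 0.87 323 233 [0.5145 0.3228 0.    ]
tape_roll 0.97 209 212 [0.5597 0.5577 0.    ]
tin 0.79 261 160 [0.6671 0.4498 0.    ]
scene [ 0.2727073  -0.12802894  0.67879283]
blank 0.85 286 233 [0.5308 0.3218 0.079 ]
blank_center 0.65 282 230 [0.5264 0.3292 0.083 ]
blank_center 0.62 234 198 [0.4829 0.4412 0.083 ]
deck_top 0.72 279 236 [0.5167 0.3213 0.0788]
deck_top 0.23 313 276 [0.5265 0.2198 0.0788]
stops_plus 0.7 235 198 [0.4862 0.4456 0.078 ]
stops_minus 0.66 324 285 [0.5341 0.1954 0.078 ]
round_die_seat 0.97 247 213 [0.4929 0.4073 0.07  ]
round_die 0.56 247 217 [0.4911 0.4039 0.0
[... 373 characters left out ...]
.93573758e-03,
        6.76892710e+01, -1.02271256e+01]), 'qvel': array([ 0.09959728, -0.07816367, -0.01407739, -0.08418679, -0.06003158,
        0.02350228]), 'tau': array([-7.35462181e-04, -4.40041101e+01, -1.76977140e+01,  6.33777631e-02,
        5.05788100e-02,  8.66663669e-06]), 'position': array([0.2438208 , 0.57545424, 0.20153573]), 'tcp_rot': array([[-9.20750089e-01,  3.90152885e-01,  1.21103162e-05],
       [ 3.90152885e-01,  9.20750088e-01, -3.85817772e-05],
       [-2.62033664e-05, -3.07992999e-05, -9.99999999e-01]]), 'force': array([-0.12707385, -0.52687221, -0.76346548]), 'moment': array([-0.05202545,  0.06911927,  0.01333625]), 'grasp_force': 0.0, 'opening': 0.9988534695839679}
```

View pics/top0.png

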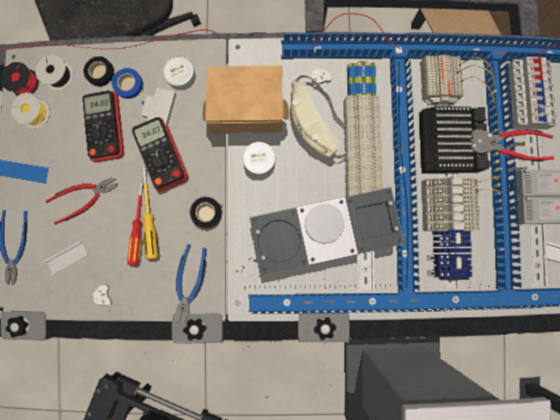

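View pics/scene0.png

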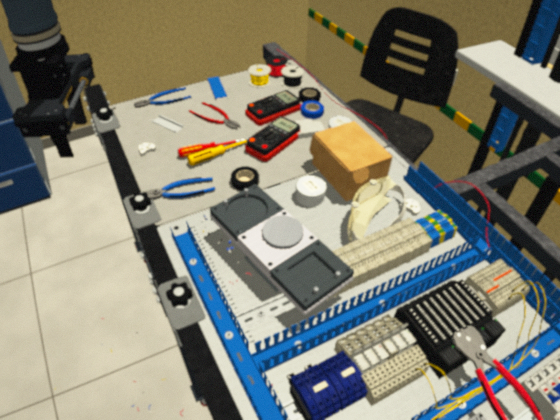

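The table shows in both pictures: round die on the left (top view px 278,241), blank on the deck (324,224), square die on the right (374,218). The tape is at (206,212) and the tin at (259,160). Next I refine the axis and centres with the masks.

```bash
python3 - <<'E'
from h import *
im,_=bot.capture("top")
for k,z in(("blank",.0868),("die_table",.078),("round_die",.078),("square_die",.078)):
    for r in bot.outline_of("top",k)[:1]:
        m=r["mask"].astype(np.uint8); c=max(cv2.findContours(m,0,2)[0],key=cv2.contourArea)[:,0]
        w=np.array([atz("top",u,v,z)[:2] for u,v in c.astype(float)],np.float32)
        if k=="blank": q=cv2.fitEllipse(w*1000)
        else: q=cv2.minAreaRect(w*1000)
        print(k,round(r["p"],2),q)
# dark round cavity: Hough in upsampled crop
g=cv2.cvtColor(im,cv2.COLOR_RGB2GRAY)
# rectify plane z=.078 to 0.5mm/px
xs=np.arange(.42,.62,.0005); ys=np.arange(.52,.16,-.0005)
P=np.array([[x,y,.078] for x in xs[::-1] for y in ys])
q=proj("top",P).astype(np.float32).reshape(len(xs),len(ys),2)
rc=cv2.remap(im,q[...,0],q[...,1],cv2.INTER_CUBIC)[...,::-1]
cv2.imwrite("pics/rect.png",rc)
c=cv2.HoughCircles(cv2.cvtColor(rc,cv2.COLOR_BGR2GRAY),cv2.HOUGH_GRADIENT,1,60,param1=80,param2=12,minRadius=68,maxRadius=86)
for u,v,r in c[0][:4]: print("circle",xs[::-1][int(v)],ys[int(u)],r/2)
E
```

```text
blank 0.82 ((529.0452880859375, 327.6763000488281), (71.64262390136719, 72.05702209472656), 107.80364227294922)
round_die 0.84 ((497.5252990722656, 412.529296875), (112.31217193603516, 90.13409423828125), 11.98969554901123)
square_die 0.74 ((535.8877563476562, 231.34152221679688), (108.38593292236328, 91.31621551513672), 11.948094367980957)
circle 0.5285000000000001 0.3275000000000212 37.3
```

View pics/rect.png

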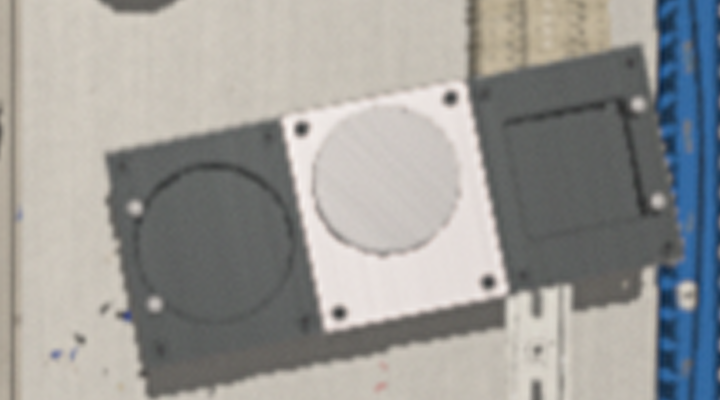

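The rectified view (0.5 mm/px) puts the round cavity at about (0.498, 0.413). The blank is at (0.529, 0.328) and the table yaw is about 12°. The die spacing comes out at 185 mm, as it must. I'll push along blank to cavity (19.8° off world y) with half-open fingers cradling the disc.

Request:
apply_moves:
  plan: [0.755,-0.737,0,-0.59,0.755,-0.737,0,-0.59,0.755,-0.737,0,-0.59,0.755,-0.737,0,-0.59,0.755,-0.737,0,-0.59,0.755,-0.737,0,-0.59,0.755,-0.737,0,-0.59,0.755,-0.737,0,-0.59,0,0,0,0,0,0,0,0]
  grip: 0

```text
time_s: 2.7
position: [0.5452, 0.2806, 0.2013]
tcp_rot: [[-0.339, 0.941, -0.001], [0.941, 0.339, 0.0], [0.001, -0.001, -1.0]]
force: [-0.6, -0.8, 0.5]
opening: 0.495
grasp_force: 0.0
```

Request:
apply_moves:
  plan: [0,0,-0.6,0,0,0,-0.6,0,0,0,-0.6,0,0,0,-0.4,0,0,0,-0.17,0,0,0,0,0,0,0,0,0]

```text
time_s: 3.58
position: [0.5463, 0.2813, 0.0841]
tcp_rot: [[-0.34, 0.94, 0.002], [0.94, 0.34, 0.001], [-0.0, 0.002, -1.0]]
force: [0.1, -0.3, 0.3]
opening: 0.497
grasp_force: 0.0
```

```bash
python3 - <<'E'
from h import *
im,_=bot.capture("top"); cv2.imwrite("pics/t1.png",cv2.resize(im[170:300,220:430,::-1],None,fx=3,fy=3))
print(bot.read_state()["position"],bot.read_state()["force"])
E
```

```text
[0.54640576 0.28117597 0.08416938] [ 0.46015701 -0.23359424 -1.04779388]
```

View pics/t1.png

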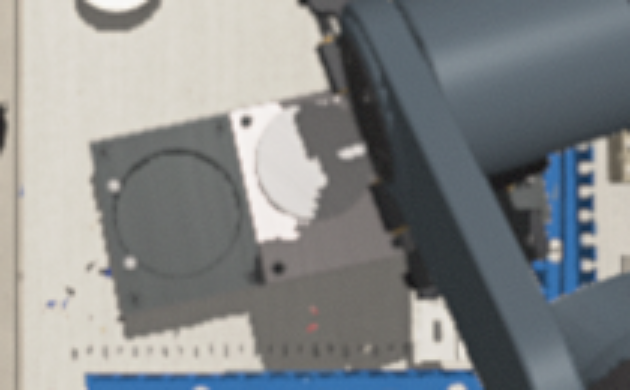

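The blank is untouched in front of the fingers (disc edge at crop px 255 to 325, 160) and the path to the cavity at (178,213) is clear. Pushing now.

Request:
apply_moves:
  plan: [0,0,-0.035,0,-0.049,0.132,0,0,-0.049,0.132,0,0,-0.049,0.132,0,0,-0.049,0.132,0,0,-0.049,0.132,0,0,-0.049,0.132,0,0,-0.049,0.132,0,0,-0.049,0.132,0,0,-0.049,0.132,0,0,-0.049,0.132,0,0,0,0,0,0]

```text
time_s: 5.12
position: [0.521, 0.3472, 0.0813]
tcp_rot: [[-0.34, 0.94, 0.0], [0.94, 0.34, 0.0], [0.0, 0.0, -1.0]]
force: [0.4, -0.2, 0.5]
opening: 0.497
grasp_force: 0.0
```

```bash
python3 - <<'E'
from h import *
im,_=bot.capture("top"); im2,_=bot.capture("scene")
a=cv2.resize(im[190:300,220:360,::-1],(560,440)); b=cv2.resize(im2[150:320,190:370,::-1],None,fx=2.5,fy=2.5)[:440]
b=b[:, :240] if 0 else cv2.resize(b,(240*2,440))[:, :240]
cv2.imwrite("pics/t2.png",np.hstack([a,b])); print(bot.read_state()["position"],bot.read_state()["force"])
E
```

```text
[0.52128741 0.34667473 0.08128766] [-1.09362319 -0.00598579 -0.32681524]
```

View pics/t2.png

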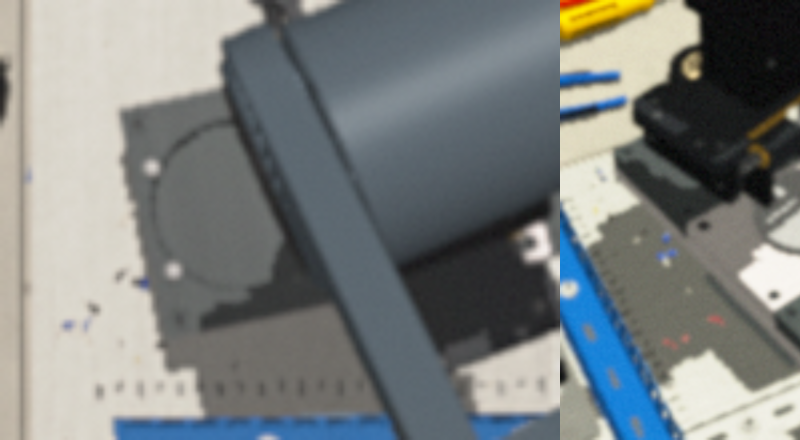

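In the top view the arm hides the disc. Something like the disc shows at the right edge of the scene crop, so I need a full scene crop.

```bash
python3 - <<'E'
from h import *
im,_=bot.capture("scene"); cv2.imwrite("pics/s2.png",cv2.resize(im[150:320,180:380,::-1],None,fx=3.5,fy=3.5))
for k in("blank",):
    for r in bot.outline_of("scene",k)[:2]: print(r["p"],r["mask"].sum(),atz("scene",r["xy"][0]*560,r["xy"][1]*420,.0868))
p=bot.read_state()["position"]; print(proj("scene",[[.529,.3277,.0868],[.508,.383,.0868],p]))
E
```

```text
[[283.34933618 228.56813409]
 [259.20559544 212.39609329]
 [274.72255794 225.08856971]]
```

View pics/s2.png

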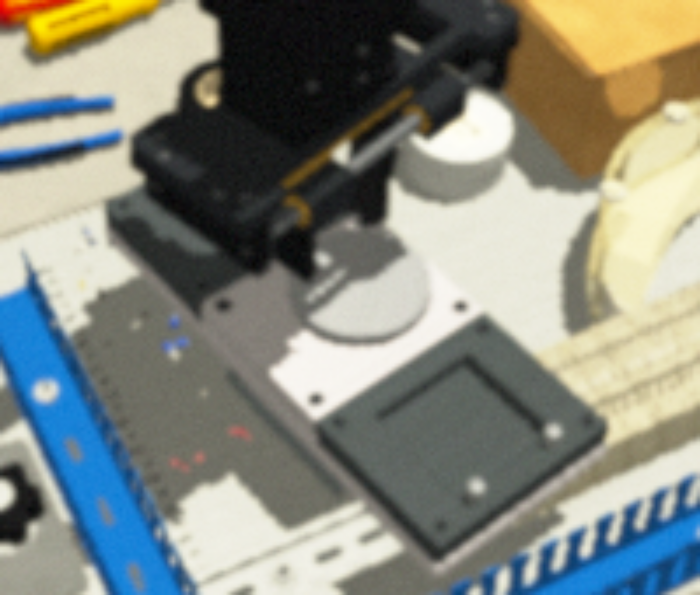

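The disc hasn't moved: it is still at scene px (284,231). The fingers passed over it without force, so half-open fingertips evidently sit higher than the nominal TCP. I'll go back behind the disc and find the deck by gentle touch.

Request:
apply_moves:
  plan: [0,0,0.2,0,0.167,-0.44,0,0,0.167,-0.44,0,0,0.167,-0.44,0,0,0,0,-0.2,0,0,0,-0.04,0,0,0,0,0,0,0,0,0]

```text
time_s: 6.32
position: [0.5461, 0.2814, 0.0793]
tcp_rot: [[-0.34, 0.94, 0.0], [0.94, 0.34, 0.0], [0.0, 0.0, -1.0]]
force: [0.3, 0.3, 1.2]
opening: 0.504
grasp_force: 0.0
```

```bash
python3 - <<'E'
from h import *
im,d=bot.capture("scene"); p=bot.read_state()["position"]
cv2.imwrite("pics/s3.png",cv2.resize(im[170:290,220:360,::-1],None,fx=5,fy=5,interpolation=cv2.INTER_CUBIC))
a=np.array([.94,.34,0])
print(p,proj("scene",[p-a*.03,p+a*.03,p-a*.03+[0,0,.01],p+a*.03+[0,0,.01]]).round(1))
E
```

```text
[0.54616196 0.28134183 0.0793819 ] [[293.1 255.7]
 [315.3 236.2]
 [293.3 252.1]
 [315.7 232.5]]
```

View pics/s3.png

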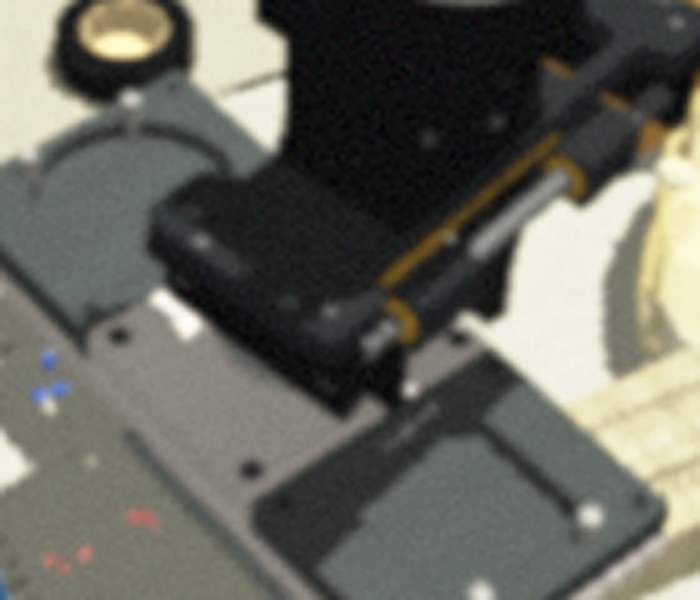

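Request:
apply_moves:
  plan: [0,0,-0.04,0,0,0,-0.03,0,0,0,0,0]

```text
time_s: 6.75
position: [0.5462, 0.2806, 0.0756]
tcp_rot: [[-0.339, 0.941, -0.0], [0.941, 0.339, -0.0], [0.0, -0.0, -1.0]]
force: [0.0, -1.1, -0.1]
opening: 0.5
grasp_force: 0.0
```

Request:
apply_moves:
  plan: [0,0,-0.03,0,0,0,0,0]

```text
time_s: 7.0
position: [0.5463, 0.2806, 0.0742]
tcp_rot: [[-0.339, 0.941, -0.0], [0.941, 0.339, -0.0], [0.0, -0.0, -1.0]]
force: [0.1, 0.6, -0.5]
opening: 0.497
grasp_force: 0.0
```

Below deck height with no contact, so the half-open tips are indeed higher. I'll continue down.

Request:
apply_moves:
  plan: [0,0,-0.03,0,0,0,0,0]

```text
time_s: 7.25
position: [0.5462, 0.2806, 0.0727]
tcp_rot: [[-0.339, 0.941, -0.0], [0.941, 0.339, -0.0], [-0.0, -0.0, -1.0]]
force: [0.8, 0.4, 0.1]
opening: 0.496
grasp_force: 0.0
```

Request:
apply_moves:
  plan: [0,0,-0.03,0,0,0,0,0]

```text
time_s: 7.5
position: [0.5462, 0.2806, 0.0711]
tcp_rot: [[-0.339, 0.941, -0.0], [0.941, 0.339, -0.0], [-0.0, -0.0, -1.0]]
force: [-0.3, -0.3, 0.2]
opening: 0.501
grasp_force: 0.0
```

Request:
apply_moves:
  plan: [0,0,-0.03,0,0,0,0,0]

```text
time_s: 7.75
position: [0.5462, 0.2807, 0.0696]
tcp_rot: [[-0.339, 0.941, -0.0], [0.941, 0.339, -0.0], [0.0, -0.0, -1.0]]
force: [0.9, -0.4, -0.7]
opening: 0.498
grasp_force: 0.0
```

Request:
apply_moves:
  plan: [0,0,-0.02,0,0,0,0,0]

```text
time_s: 8.0
position: [0.5463, 0.2807, 0.0687]
tcp_rot: [[-0.339, 0.941, -0.0], [0.941, 0.339, -0.0], [0.0, -0.0, -1.0]]
force: [0.1, -0.3, 0.6]
opening: 0.497
grasp_force: 0.0
```

Request:
apply_moves:
  plan: [0,0,-0.03,0,0,0,0,0]

```text
time_s: 8.25
position: [0.5462, 0.2806, 0.0671]
tcp_rot: [[-0.339, 0.941, -0.0], [0.941, 0.339, -0.0], [0.0, -0.0, -1.0]]
force: [0.1, -0.7, 0.4]
opening: 0.504
grasp_force: 0.0
```

```bash
python3 - <<'E'
from h import *
im,d=bot.capture("scene"); p=bot.read_state()["position"]
print(p,bot.read_state()["force"])
c=im.copy()
a=np.array([.94,.34,0])
for s in(-1,1):
  for z in(.0788,.0868,.0968):
    q=p+a*.03*s; q[2]=z
    print(s,z,proj("scene",[q])[0].round(1))
cv2.imwrite("pics/s4.png",cv2.resize(c[200:280,260:350,::-1],None,fx=7,fy=7,interpolation=cv2.INTER_CUBIC))
E
```

```text
[0.54626982 0.28064683 0.06719165] [ 0.27172531  0.49081042 -0.3258096 ]
-1 0.0788 [293.3 256.2]
-1 0.0868 [293.5 253.3]
-1 0.0968 [293.7 249.6]
1 0.0788 [315.5 236.7]
1 0.0868 [315.8 233.7]
1 0.0968 [316.3 230. ]
```

View pics/s4.png

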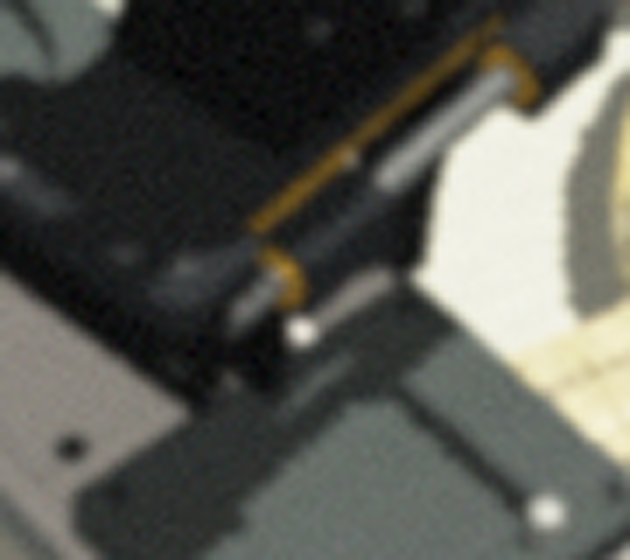

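The left fingertip is now at about scene px (298,256) and the right at (318,239), close to the deck surface rows (256, 237). One or two more small steps.

Request:
apply_moves:
  plan: [0,0,-0.03,0,0,0,0,0]

```text
time_s: 8.55
position: [0.5462, 0.2806, 0.0656]
tcp_rot: [[-0.339, 0.941, -0.0], [0.941, 0.339, -0.0], [0.0, -0.0, -1.0]]
force: [-0.1, 0.3, 0.4]
opening: 0.499
grasp_force: 0.0
```

Request:
apply_moves:
  plan: [0,0,-0.02,0,0,0,0,0]

```text
time_s: 8.8
position: [0.5463, 0.2807, 0.0647]
tcp_rot: [[-0.339, 0.941, -0.0], [0.941, 0.339, -0.0], [0.0, -0.0, -1.0]]
force: [-0.9, 0.7, 0.3]
opening: 0.499
grasp_force: 0.0
```

Request:
apply_moves:
  plan: [0,0,-0.02,0,0,0,0,0]

```text
time_s: 9.05
position: [0.5463, 0.2806, 0.0637]
tcp_rot: [[-0.339, 0.941, -0.0], [0.941, 0.339, -0.0], [0.0, -0.0, -1.0]]
force: [-0.6, -0.5, -0.8]
opening: 0.498
grasp_force: 0.0
```

Request:
apply_moves:
  plan: [0,0,-0.02,0,0,0,0,0]

```text
time_s: 9.3
position: [0.5463, 0.2807, 0.0627]
tcp_rot: [[-0.339, 0.941, -0.0], [0.941, 0.339, -0.0], [0.0, -0.0, -1.0]]
force: [-0.2, -0.4, -0.5]
opening: 0.501
grasp_force: 0.0
```

Request:
apply_moves:
  plan: [0,0,-0.02,0,0,0,0,0]

```text
time_s: 9.55
position: [0.5463, 0.2806, 0.0617]
tcp_rot: [[-0.339, 0.941, -0.0], [0.941, 0.339, -0.0], [0.0, -0.0, -1.0]]
force: [-0.5, 0.1, 0.5]
opening: 0.503
grasp_force: 0.0
```

```bash
python3 - <<'E'
from h import *
im,d=bot.capture("scene")
def P(u,v):
    o,r=ray("scene",u,v); return (o+r*d[int(v),int(u)]).round(4)
for n,u,v in(("deckdot",269,262),("die",315,285),("die round",240,205),("bench",340,225),("tip L",297,252),("tip L",297,254),("tip L",298,250),("tipR",318,234),("tipR",316,234),("deck",275,257)): print(n,P(u,v))
# fingers: dark points with z<.13 near tcp
U,V=np.meshgrid(range(285,330),range(225,262)); 
for v in range(240,262,2): print(v,[int(1000*P(u,v)[2]) for u in range(286,312,2)])
cv2.imwrite("pics/s5.png",cv2.resize(im[200:280,260:350,::-1],None,fx=7,fy=7,interpolation=cv2.INTER_CUBIC))
E
```

```text
deckdot [0.4757 0.279  0.0777]
die [0.5245 0.2074 0.0698]
die round [0.4912 0.4344 0.0674]
bench [0.6744 0.3484 0.0021]
tip L [0.5195 0.2619 0.0991]
tip L [0.5195 0.2616 0.0941]
tip L [0.5192 0.2588 0.1081]
tipR [0.5698 0.2779 0.102 ]
tipR [0.5676 0.2808 0.1001]
deck [0.4899 0.2843 0.0771]
240 [194, 191, 194, 194, 192, 190, 168, 171, 171, 173, 170, 165, 162]
242 [194, 194, 191, 193, 191, 185, 168, 165, 168, 171, 165, 160, 156]
244 [193, 194, 192, 189, 184, 168, 168, 164, 164, 165, 160, 155, 74]
246 [193, 193, 190, 184, 167, 167, 118, 156, 160, 161, 76, 76, 76]
248 [190, 187, 184, 180, 166, 112, 113, 110, 78, 76, 76, 76, 74]
250 [184, 183, 179, 173, 98, 101, 108, 105, 77, 75, 74, 75, 76]
252 [181, 178, 174, 169, 93, 97, 100, 98, 75, 76, 75, 77, 76]
254 [176, 170, 167, 165, 88, 92, 95, 93, 76, 75, 77, 75, 72]
256 [160, 164, 165, 160, 83, 86, 92, 83, 77, 76, 76, 71, 69]
258 [156, 160, 162, 154, 77, 75, 84, 73, 78, 72, 69, 69, 67]
260 [151, 155, 153, 77, 76, 77, 75, 74, 72, 678, 66, 68, 69]
```

View pics/s5.png

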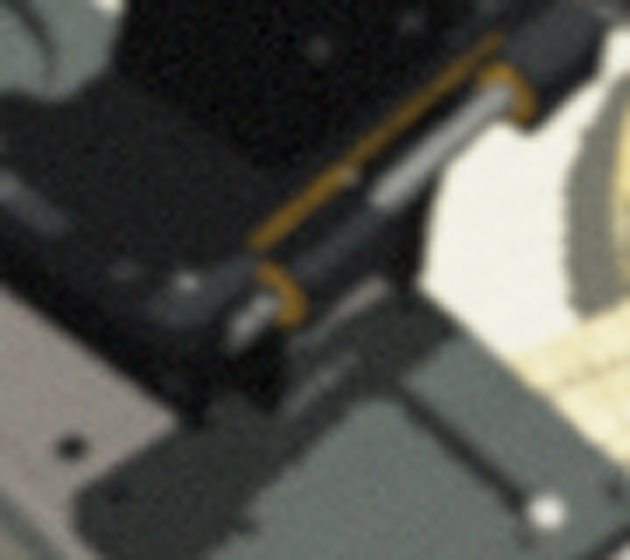

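Depth puts the fingertips at about 0.081 (deck 0.0788, blank top 0.0868), so the half-open tips sit about 19 mm behind the TCP. This is the right pushing height.

Request:
apply_moves:
  plan: [-0.049,0.132,0,0,-0.049,0.132,0,0,-0.049,0.132,0,0,-0.049,0.132,0,0]

```text
time_s: 10.1
position: [0.5365, 0.3075, 0.0618]
tcp_rot: [[-0.34, 0.941, 0.0], [0.941, 0.34, -0.0], [-0.0, 0.0, -1.0]]
force: [0.8, -2.2, -0.5]
opening: 0.501
grasp_force: 0.8
```

```bash
python3 - <<'E'
from h import *
im,d=bot.capture("scene");im2,_=bot.capture("top")
print(bot.read_state()["position"],bot.read_state()["force"])
for n in("scene","top"):
    for r in bot.pinpoint(n,"blank_center")[:2]: print(n,round(r["p"],2),atz(n,r["xy"][0]*560,r["xy"][1]*420,.083))
# leading edge of bright disc/deck in die direction: bright pixels on rectified line blank->cavity
g=cv2.cvtColor(im,cv2.COLOR_RGB2GRAY)
# is anything bright behind the fingers where the disc lay?
for s in range(-40,60,5):
    P=np.array([.529-.338*s/1000,.3277+.941*s/1000,.0868]); u,v=proj("top",[P])[0]; u2,v2=proj("scene",[P])[0]
    print(s,im2[int(v),int(u)],im[int(v2),int(u2)],end=";")
E
```

```text
[0.53616356 0.30814332 0.0618111 ] [ 0.45085035 -0.53680826  0.23780369]
top 0.9 [0.527815   0.34509476 0.083     ]
-40 [ 99 109 118] [137 133 125];-35 [ 90 100 107] [137 134 125];-30 [ 94 104 111] [138 132 125];-25 [ 94 105 112] [83 83 75];-20 [ 93 105 110] [34 34 37];-15 [ 95 106 112] [78 59 29];-10 [ 90 101 108] [115  89  31];-5 [47 54 56] [113  87  42];0 [54 60 63] [85 68 31];5 [44 42 44] [54 51 50];10 [37 36 35] [22 24 25];15 [101  98  97] [29 26 25];20 [115 113 110] [24 26 27];25 [223 220 217] [28 27 28];30 [221 217 214] [31 31 29];35 [222 219 215] [28 26 28];40 [221 217 214] [29 30 29];45 [224 220 217] [31 32 33];50 [226 222 219] [28 29 26];55 [103 102  99] [25 28 30];
```

The push works: the force shows contact and the blank moved to (0.526, 0.345). Continuing to the cavity.

Request:
apply_moves:
  plan: [-0.045,0.124,0,0,-0.045,0.124,0,0,-0.045,0.124,0,0,-0.045,0.124,0,0,-0.045,0.124,0,0,-0.045,0.124,0,0,-0.045,0.124,0,0,-0.045,0.124,0,0,-0.045,0.124,0,0,-0.045,0.124,0,0,-0.045,0.124,0,0,0,0,0,0]

```text
time_s: 11.8
position: [0.5113, 0.3763, 0.0616]
tcp_rot: [[-0.34, 0.941, -0.0], [0.941, 0.34, 0.001], [0.001, -0.0, -1.0]]
force: [-0.5, 0.9, -0.2]
opening: 0.499
grasp_force: 0.0
```

```bash
python3 - <<'E'
from h import *
im,d=bot.capture("top"); p=bot.read_state(); print(p["position"],p["force"])
for n in("top",):
    for r in bot.pinpoint(n,"blank_center")[:2]: print(n,round(r["p"],2),atz(n,r["xy"][0]*560,r["xy"][1]*420,.083))
for s in range(0,140,5):
    P=np.array([.529-.338*s/1000,.3277+.941*s/1000,.08]); u,v=proj("top",[P])[0]; print(s,im[int(v),int(u),0],end="; ")
cv2.imwrite("pics/t6.png",cv2.resize(im[190:300,220:360,::-1],None,fx=5,fy=5))
E
```

```text
[0.5114637  0.3759786  0.06168643] [ 0.54082903 -0.18667898 -0.82266412]
top 0.61 [0.50196846 0.41255208 0.083     ]
0 94; 5 95; 10 94; 15 96; 20 95; 25 96; 30 96; 35 96; 40 97; 45 100; 50 100; 55 104; 60 101; 65 100; 70 103; 75 105; 80 106; 85 98; 90 97; 95 90; 100 93; 105 92; 110 92; 115 93; 120 69; 125 48; 130 96; 135 105;
```

Request:
apply_moves:
  plan: [-0.02,0.056,0,0,0,0,0,0,0,0,0.8,0,0,0,0.8,0,0.5,-0.8,0.4,0,0.5,-0.8,0,0,0.5,-0.8,0,0,0.5,-0.8,0,0,0,0,0,0]

```text
time_s: 13.02
position: [0.6131, 0.2147, 0.1619]
tcp_rot: [[-0.335, 0.942, 0.002], [0.942, 0.335, -0.0], [-0.001, 0.001, -1.0]]
force: [0.1, 0.3, -0.5]
opening: 0.5
grasp_force: 0.0
```

```bash
python3 - <<'E'
from h import *
im,d=bot.capture("top"); im2,d2=bot.capture("scene")
for n,i in(("top",im),("scene",im2)):
    for r in bot.outline_of(n,"blank")[:1]:
        c=max(cv2.findContours(r["mask"].astype(np.uint8),0,2)[0],key=cv2.contourArea)[:,0]
        print(n,r["p"],cv2.fitEllipse(np.array([atz(n,u,v,.078)[:2]*1000 for u,v in c.astype(float)],np.float32)))
    for r in bot.pinpoint(n,"round_die_seat")[:1]: print("seat",atz(n,r["xy"][0]*560,r["xy"][1]*420,.07))
# plane of disc region from scene depth, compared to die face
dd=d2;n="scene"
pts=[]
for a in range(0,360,15):
    for r in(.01,.02,.03):
        q=[.498+r*np.cos(np.radians(a)),.413+r*np.sin(np.radians(a)),.078]; u,v=proj(n,[q])[0].round().astype(int); o,e=ray(n,u,v); pts.append(o+e*dd[v,u])
pts=np.array(pts); A=np.c_[pts[:,:2]-[.498,.413],np.ones(len(pts))]; print(np.linalg.lstsq(A,pts[:,2],rcond=None)[0], np.median(pts[:,2]))
a=cv2.resize(im[190:290,220:330,::-1],(400,364)); b=cv2.resize(im2[160:251,190:290,::-1],(400,364)); cv2.imwrite("pics/f.png",np.hstack([a,b]))
E
```

```text
top 0.62 ((499.1076354980469, 413.0920104980469), (71.17308044433594, 71.5682373046875), 103.33221435546875)
scene 0.7 ((495.3824157714844, 409.1778259277344), (72.08817291259766, 76.8249740600586), 139.46554565429688)
seat [0.49605856 0.41229206 0.07      ]
[-0.36886767 -0.90610177  0.07807121] 0.0763882255155614
```

View pics/f.png

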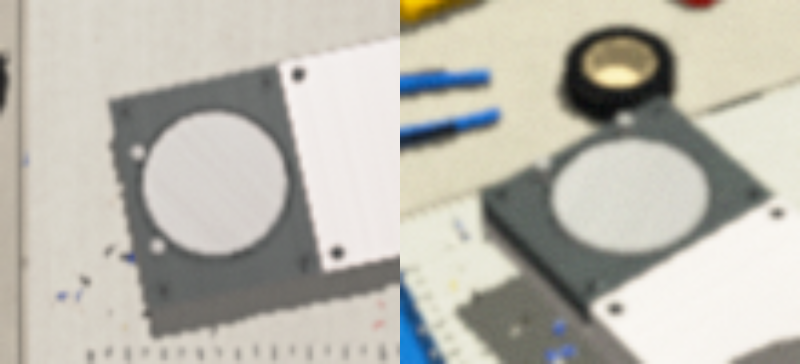

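The disc sits inside the ring of the cavity (top crop 215,183; scene crop 632,195) and looks flush. The depth fit gave an odd slope, so I'll redo it robustly before handing in.

```bash
python3 - <<'E'
from h import *
for n in("top","scene"):
    d=np.median([bot.capture(n)[1] for _ in range(5)],0)
    def z(x,y):
        u,v=proj(n,[[x,y,.078]])[0].round().astype(int); o,e=ray(n,u,v); return o+e*d[v,u]
    P=np.array([z(.498+r*np.cos(a),.413+r*np.sin(a)) for a in np.radians(range(0,360,15)) for r in(.01,.02,.03)])
    ok=abs(P[:,2]-np.median(P[:,2]))<.01; P=P[ok]
    print(n,ok.sum(),np.median(P[:,2]),np.linalg.lstsq(np.c_[P[:,:2]-[.498,.413],np.ones(len(P))],P[:,2],rcond=None)[0])
    t=np.array([[-.045,.035],[.045,.035],[-.045,-.035],[.045,-.035]]);c,s=np.cos(np.radians(12)),np.sin(np.radians(12))
    print("face",[z(.4975+c*x-s*y,.4125+s*x+c*y)[2].round(4) for x,y in t])
E
```

```text
top 72 0.07747966945109236 [-0.00436895 -0.0105682   0.07749181]
face [np.float64(0.0795), np.float64(0.0774), np.float64(0.0771), np.float64(0.0785)]
scene 72 0.07642938900726598 [-0.00632261  0.00160833  0.07649747]
face [np.float64(0.0771), np.float64(0.077), np.float64(0.0771), np.float64(0.0773)]
```

Top is flush with the die face and flat within 0.012 rad in both cameras, so the blank is seated.

```bash
python3 -c "
from rig import bot
print(bot.hand_in())"
```

```text
the job is handed in; nothing more can be done
None
```

The blank was pushed into the round die and lies flat and fully home (depth in both cameras: flush with the die face, tilt about 0.01 rad), the tape roll and tin were not touched, and the job is handed in with no verdict returned.

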